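# Turn the banding wheel to bring the jug's spout to the front

## Task

Bring the pouring spout of the unfired jug round to the front for decorating: push the rim of the banding wheel round with your fingertips until the spout points straight at the front edge of the bench (the edge the robot arm is mounted at), square to that edge. The clay is still soft enough to mark, so do not touch the jug itself or let it slide on the wheel, and leave the other things on the bench where they are.

Things in the scene. Friction and masses are not known exactly. Their poses are not given: they have to be found in the camera images.
- banding_wheel: The banding wheel (potter's hand-turned turntable): fixed dark cast-iron pedestal, foot 170 mm across. Origin: on the bench under the spindle axis. Its axes stay parallel to the bench: -x points squarely to the front edge of the bench (the robot's side), z up.
- wheel_top (a point): Centre of the top face of the wheel's round bare-metal head, on the spindle axis, 92 mm above the bench. The head is 16 mm thick (underside 76 mm above the bench), a disc of radius 136 mm with 48 small vertical ribs (a fluted edge) round its edge that make the rim's greatest radius 141 mm. The rim overhangs the foot by 56 mm all round.
- wheel_head (a joint): Angle of the head about the vertical spindle, rad, growing anticlockwise seen from above. No stops either way; any start value, unrelated to the spout. Light bearing drag (0.06 N m, about half a newton at the rim): it stops within a few degrees when the finger stops. It carries the jug round with it.
- jug: Loose plain terracotta clay jug, about 0.5 kg, standing centred within about 4 mm on the head; 130 mm tall, belly 108 mm across. Origin: centre of its foot. Its -x axis points out through the spout, +x through the handle, z up. From its centre line the handle loop reaches 88 mm (top of loop 130 mm above the foot), the spout 68 mm.
- jug_spout (a point): Tip of the jug's pouring lip, 66 mm out from the jug's centre line along its -x, 130 mm above its foot; opposite the handle.
- glaze_jar: Loose white screw-lidded glaze jar, 72 mm across, 95 mm tall, beside the wheel. Origin: centre of its underside. To be left alone.
- brush_pot: Loose white ceramic pot, 76 mm across and 105 mm tall, with three brushes standing in it up to 210 mm. Origin: centre of its underside. To be left alone.
- bowl: Loose small terracotta-coloured bowl, 110 mm across, 50 mm tall, empty. Origin: centre of its underside. To be left alone.
Mind the look-alikes: they are no part of the job. Leave any turquoise look-alike of the jug alone.

How it is judged (in metres and radians):
At the end, for the whole second after the job is handed in: The spout points to the robot's side of the bench within 10 degrees of square to its edge; the jug stands upright on the wheel head, within 15 mm of its centre; wheel and jug are at rest (angle between the x axis of jug and the x axis of banding_wheel, either way round below 0.175 rad and x of jug_spout in the frame of banding_wheel below -0.045 m and angle between jug's own z axis and vertical below 0.05 rad and horizontal distance between jug and banding_wheel below 0.015 m and z of jug in the frame of banding_wheel between 0.088 and 0.096 m and angular speed of jug below 0.05 rad/s and linear speed of jug below 0.01 m/s); the robot touches nothing.
It fails at once if the robot touches the jug (contact force between any of the arm, the fingers and jug above 0.3 N).
It fails at once if the jug is lifted, tipped or slid more than 15 mm off the wheel's centre (z of jug in the frame of banding_wheel above 0.105 m or angle between jug's own z axis and vertical above 0.2 rad or horizontal distance between jug and banding_wheel above 0.015 m).
It fails at once if the glaze jar, brush pot or bowl is moved more than 15 mm or tipped (distance of any of glaze_jar, brush_pot, bowl from where it was at the start of the episode above 0.015 m or angle between any of glaze_jar, brush_pot, bowl's own z axis and vertical above 0.2 rad).
It also fails if it takes over 64 s, if anything falls off the work surface, if the arm or the gripper's body presses on something with over 40 N, if the wrist force passes 120 N, or if a joint passes its speed limit or range.

## Robot

A 6-joint arm with a two-finger parallel gripper is mounted at the origin on the work surface. World frame = base frame: x ahead of the robot, y to its left, z up, the work surface at z = 0. Lengths are in mm, angles in rad, forces in N, time in s.
With the tool pointing down it reaches from about 275 to 825 mm from the base axis. Payload 4.9 kg.
Tool frame: the origin (TCP) lies at the very end of the fingers, on their centre line; the grasp point (between the pads) lies 19 mm behind it; z points along the fingers, y is the direction in which the jaws open and shut (so a half turn about z gives the same grasp; the last joint's range is limited). The gripper opens to 85 mm and grips with 20 to 120 N. Pads are 22 mm wide; open, the fingers measure 114 mm over their backs; the gripper's body (76 mm by 85 mm) begins 54 mm behind the grasp point. The pads swing forward as they close: fully open they stand 13 mm farther back than shut.
Start: joints at [1.041, 0.326, -0.193, 1.052, 0, 1.437], TCP at [212.047, 507.499, 231.281] pointing down, gripper open.
Joint ranges: [-2.65, 2.65], [-0.97, 1.79], [-1.3, 1.35], [-1.93, 2.1], [-1.47, 1.37], [-3.14, 3.14]. Speed limits (rad/s): [2.57, 2.57, 3.14, 3.14, 3.14, 3.14].

## Interface

Orientations are given as [roll, pitch, yaw] about the fixed x, y, z axes, in that order (R = Rz(yaw) Ry(pitch) Rx(roll)).
In Python, from bench import bot, solve_ik, imaging gives the robot as it stands. Calls block until the motion is done:
- bot.move_ptp(position, orientation): joint-space move of the TCP to a pose.
- bot.movel(position, rot=None, max_speed=150, threshold=None): straight line of the TCP; rot=None keeps the orientation; max_speed is the mean speed in mm/s. With threshold (N) it stops when the force on the tool has changed by that much, and returns True; else False.
- bot.move_j(angles): joint-space move.
- bot.grip(opening, effort=None): opening from 0.0 (shut) to 1.0 (fully open); effort is the grip in N (None keeps the last); returns when the fingers have stopped.
- bot.dwell(seconds).
- solve_ik(position, orientation): joint angles nearest the present ones, or None.
- bot.get_state(): the state.
- imaging.capture(name): name is "side" or "top" or "wrist"; returns the picture (420x560x3 uint8, blue, green, red); there is no depth.
- imaging.camera_model(name): a dict with "K" (3x3 intrinsics, pixels), "position" and "rotation" of the camera in the world. Camera axes: x right, y up, looking along -z (the intrinsics and any distortion apply to the point x, -y, -z); pixel columns grow to the right and rows downward; lengths in mm; the calibration is good to about 2 mm. A picture is of the moment at which its call begins: read the wrist's pose just before it. camera_model takes no time and is no camera call; for the wrist camera it gives the pose at the moment of the call.
A pose or a line that the arm cannot do raises bot.IKError and nothing moves.
- bot.sign_off(): hands the job in, once; it reports no verdict.
The state is a dict: "t": time; "qpos": joint angles; "joint_velocities": joint speeds; "effort": joint torques, N m; "tcp_pos": TCP position; "orientation": TCP orientation; "contact_force": force on the tool from outside, world axes, zero at the start; "wrist_torque": the same for the moment, N m; "opening": opening from 0.0 (shut) to 1.0 (fully open).
Only numpy, scipy, OpenCV 4.12 (cv2) and the standard library are available. Lean on these libraries where they do the work, as an engineer would, in place of code of your own. Each camera call takes 0.05 s, during which the arm holds its last target. There are 200 camera calls.

## Working session

There is one attempt and no reset: what is moved stays moved. The work goes in short steps, each a Python script; the robot and the scene stay as the last script left them, time stands still between calls to the robot, and variables do not carry over. Pictures are saved under pics/ and viewed, about 8 in all and at most 12, crops included, and the job is handed in when it is done.

```bash
mkdir -p pics
python3 - <<'E'
from bench import bot, imaging
import cv2,numpy as np
for n in("top","side"):
    cv2.imwrite(f"pics/{n}0.png",imaging.capture(n)); m=imaging.camera_model(n); print(n,{k:np.round(v,3).tolist() if not isinstance(v,str) else v for k,v in m.items() if v is not None})
print(bot.get_state())
E
```

```text
top {'K': [[499.223, 0.0, 275.81], [0.0, 499.223, 211.123], [0.0, 0.0, 1.0]], 'position': [451.064, 51.704, 1507.454], 'rotation': [0.082, -0.011, -1.56]}
side {'K': [[407.491, 0.0, 278.273], [0.0, 407.491, 212.87], [0.0, 0.0, 1.0]], 'position': [738.239, -743.765, 799.645], 'rotation': [0.9, 0.009, 0.198]}
{'t': 0.1, 'qpos': array([ 1.04082936e+00,  3.26842684e-01, -1.93514037e-01,  1.05202670e+00,
        2.05364884e-06,  1.43662278e+00]), 'joint_velocities': array([-5.99021484e-05, -8.38719916e-04,  2.08331301e-03, -5.89339613e-04,
       -3.14066856e-04,  1.26368873e-05]), 'effort': array([ 8.40782704e-04, -4.44238079e+01,  2.63039625e+01,  7.90231250e-03,
       -1.68943275e-04, -3.73579866e-06]), 'tcp_pos': array([211.74378467, 507.0143202 , 230.58345804]), 'orientation': array([-3.14002010e+00, -2.14343000e-04,  2.74579906e+00]), 'contact_force': array([0.31513486, 0.29643444, 0.03860841]), 'wrist_torque': array([0.02940467, 0.04882128, 0.00106632]), 'opening': 1.001887850141747}
```

View pics/top0.png

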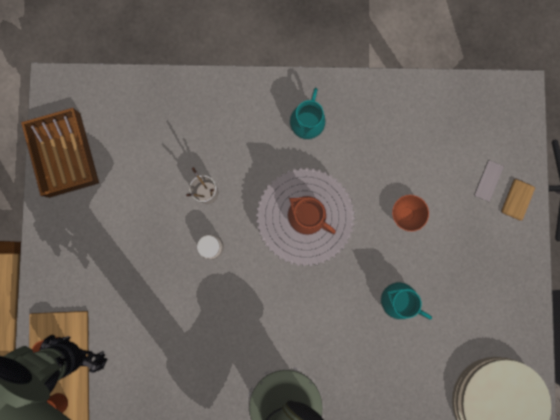

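View pics/side0.png

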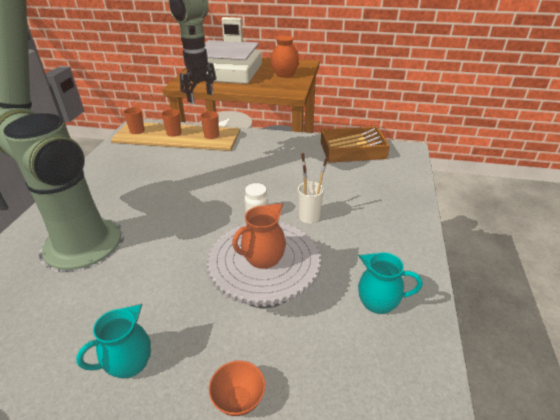

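Top view: the terracotta jug on the ribbed wheel is at (308,215), with its handle toward (333,231) and its spout toward (293,200). The turquoise jugs at (308,118) and (403,302) and the loose terracotta pots on the board are decoys. The glaze jar is at (208,247), the brush pot at (203,188) and the bowl at (410,212). The side view agrees: the wheel carries the only terracotta jug with a spout and handle.

```bash
cat > h.py <<'E'
import numpy as np,cv2
from scipy.spatial.transform import Rotation as R
from bench import bot,imaging,solve_ik
def ray(n,px,z):
    m=imaging.camera_model(n);r=np.array(m["rotation"],float)
    Rm=r if r.shape==(3,3) else R.from_euler("xyz",r).as_matrix()
    d=np.linalg.inv(m["K"])@[px[0],px[1],1]; d=Rm@(d*[1,-1,-1]); p=np.array(m["position"])
    return (p+d*(z-p[2])/d[2])[:2]
def crop(n,u0,v0,w,h,s,name):
    im=imaging.capture(n); c=cv2.resize(im[v0:v0+h,u0:u0+w],None,fx=s,fy=s,interpolation=cv2.INTER_CUBIC)
    cv2.imwrite("pics/"+name,c); return im
E
python3 - <<'E'
from h import *
crop("top",245,155,120,120,5,"crop1.png")
for n,p,z in [("base",(285,400),0),("jar",(208,246),95),("pot",(203,189),105),("bowl",(410,212),50),("edgeL",(30,64),0),("edgeR",(545,71),0),("teal",(403,300),130)]: print(n,ray("top",p,z).round(1))
E
```

```text
base [18.5  3.5]
jar [466.4 227.6]
pot [626.7 244. ]
bowl [ 573.1 -357.1]
edgeL [1022.   800.7]
edgeR [1023.8 -798.5]
teal [ 324.5 -312.8]
```

View pics/crop1.png

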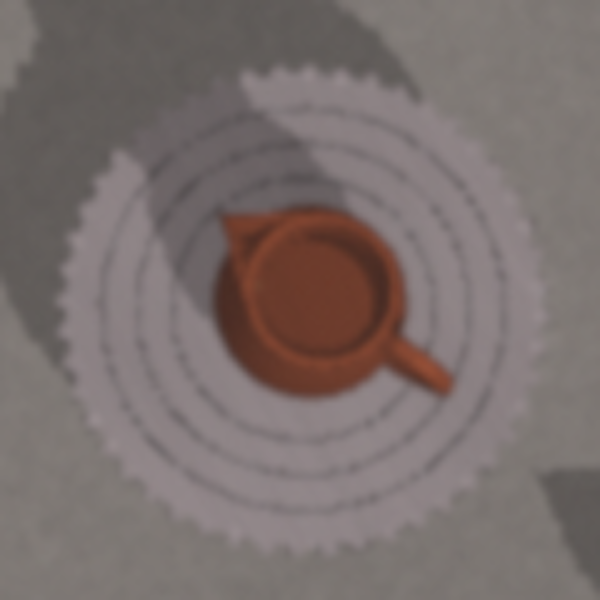

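The crop shows the wheel spanning 60–545 by 65–550, with the spout tip at (224,215) and the handle end at (445,388). This is the terracotta jug on the wheel.

Run:
```python
from h import *
P=lambda x,y:(245+(x+.5)/5-.5,155+(y+.5)/5-.5)
pts=[ray("top",P(*p),92) for p in [(60,308),(545,308),(302,65),(302,550)]]
c=np.mean(pts,0);print("wheel",np.round(pts,1).tolist(),c)
s=ray("top",P(224,215),222);h=ray("top",P(447,388),205)
d=s-h;print("spout",s,"handle",h,np.degrees(np.arctan2(d[1],d[0])), "about centre",np.degrees(np.arctan2(*(s-c)[::-1])),np.linalg.norm(s-c),np.linalg.norm(h-c))
# arc feasibility for tool yaw offsets
for off in range(0,360,45):
    ok=[]
    for a in range(90,276,15):
        t=np.radians(a); p=[c[0]+155*np.cos(t),c[1]+155*np.sin(t),70]
        yaw=t+np.radians(off); yaw=(yaw+np.pi)%(2*np.pi)-np.pi
        q=solve_ik(p,[np.pi,0,yaw]); ok.append("-" if q is None else f"{q[5]:.1f}")
    print(off,ok)
```

```text
wheel [[552.4, 92.0], [555.7, -184.1], [693.7, -44.8], [417.1, -46.5]] [554.7365394  -45.85924108]
spout [592.40798134   4.02492159] handle [ 504.80817755 -113.93531629] 53.40162796823538 about centre 52.940685718126616 62.51053689893035 84.42270626344744
0 ['1.6', '1.4', '1.1', '0.8', '0.4', '0.1', '-0.3', '-0.6', '-1.0', '-1.3', '-1.6', '-1.8', '-2.0']
45 ['0.8', '0.6', '0.3', '-0.0', '-0.4', '-0.7', '-1.1', '-1.4', '-1.8', '-2.1', '-2.3', '-2.6', '-2.8']
90 ['0.1', '-0.2', '-0.5', '-0.8', '-1.1', '-1.5', '-1.9', '-2.2', '-2.5', '-2.8', '-3.1', '2.9', '2.7']
135 ['-0.7', '-1.0', '-1.3', '-1.6', '-1.9', '-2.3', '-2.7', '-3.0', '2.9', '2.6', '2.4', '2.1', '1.9']
180 ['-1.5', '-1.8', '-2.1', '-2.4', '-2.7', '-3.1', '2.8', '2.5', '2.2', '1.9', '1.6', '1.3', '1.1']
225 ['-2.3', '-2.6', '-2.8', '3.1', '2.8', '2.4', '2.1', '1.7', '1.4', '1.1', '0.8', '0.5', '0.3']
270 ['-3.1', '2.9', '2.6', '2.3', '2.0', '1.6', '1.3', '0.9', '0.6', '0.3', '0.0', '-0.2', '-0.5']
315 ['2.4', '2.2', '1.9', '1.5', '1.2', '0.9', '0.5', '0.1', '-0.2', '-0.5', '-0.8', '-1.0', '-1.3']
```

```bash
cat >> h.py <<'E'
C=np.array([554.7,-45.9])
def pose(a,r,z=70,off=-45):
    t=np.radians(a); u=np.array([np.cos(t),np.sin(t)])
    yaw=(t+np.radians(off)+np.pi)%(2*np.pi)-np.pi
    return [*(C+r*u),z],[np.pi,0,yaw],u
def sweep(a,a1,r,f0,step=8,speed=50):
    while abs(a1-a)>1e-6:
        a+=np.clip(a1-a,-step,step); p,o,u=pose(a,r); bot.movel(p,o,max_speed=speed)
        s=bot.get_state(); f=s["contact_force"]-f0
        fr=f[:2]@u; ft=f[:2]@[-u[1],u[0]]
        print(f"a{a:.0f} r{r:.1f} fr{fr:.1f} ft{ft:.1f} fz{f[2]:.1f} ract{np.linalg.norm(s['tcp_pos'][:2]-C):.1f} t{s['t']:.1f}")
        if np.hypot(fr,ft)>30: print("STOP");break
        r+= -1.0 if fr<1.5 else (-.4 if fr<3 else (.6 if fr>8 else 0))
    return a,r
E
python3 - <<'E'
from h import *
bot.grip(0.0,20)
a=112
p,o,u=pose(a,190,200); bot.move_ptp(p,o)
p,o,u=pose(a,190); bot.movel(p,o); bot.dwell(.3)
f0=bot.get_state()["contact_force"]; np.save("f0.npy",f0)
hit=bot.movel(pose(a,142)[0],max_speed=25,threshold=3)
s=bot.get_state(); r=np.linalg.norm(s["tcp_pos"][:2]-C)
print(hit,r,s["contact_force"]-f0,s["t"])
if hit:
    a,r=sweep(a,136,r-1.0,f0)
    print(a,r); np.save("ar.npy",[a,r]); crop("top",245,155,120,120,5,"crop2.png")
E
```

```text
True 151.05550102655374 [-0.62834578  0.46487677 -0.10340201] 5.3417
a120 r150.1 fr2.8 ft1.7 fz-2.5 ract150.7 t5.9
a128 r149.7 fr5.9 ft1.3 fz-0.6 ract150.5 t6.5
a136 r149.7 fr7.4 ft-0.9 fz0.9 ract150.8 t7.0
136 149.65550102655374
```

View pics/crop2.png

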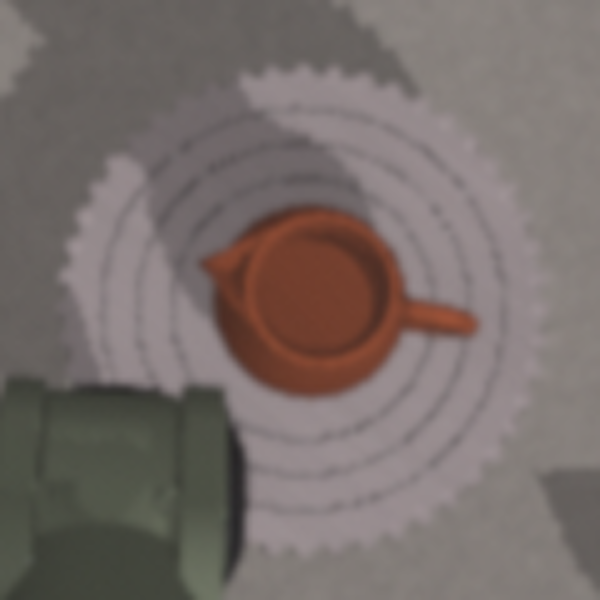

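The spout is now at (203,263) and the handle end at (473,325), so the wheel turned about 24° for a 24° sweep and the rim is engaged without slipping. I'll continue most of the way.

Run:
```python
from h import *
a,r=np.load("ar.npy"); f0=np.load("f0.npy")
a,r=sweep(a,226,r,f0)
bot.dwell(.3); np.save("ar.npy",[a,r]); crop("top",245,155,120,120,5,"crop3.png")
```

```text
a144 r149.7 fr6.7 ft-0.1 fz2.2 ract151.0 t7.7
a152 r149.7 fr8.5 ft0.2 fz4.0 ract151.3 t8.2
a160 r150.3 fr6.8 ft-0.6 fz2.3 ract151.6 t8.8
a168 r150.3 fr8.0 ft-0.0 fz4.7 ract152.0 t9.3
a176 r150.9 fr6.1 ft-0.2 fz2.9 ract152.3 t9.9
a184 r150.9 fr7.6 ft-0.4 fz2.6 ract152.6 t10.5
a192 r150.9 fr7.5 ft-0.9 fz3.4 ract152.9 t11.1
a200 r150.9 fr9.1 ft-0.3 fz3.3 ract153.2 t11.6
a208 r151.5 fr8.0 ft-0.1 fz1.2 ract153.6 t12.2
a216 r152.1 fr6.6 ft0.8 fz-0.9 ract153.9 t12.8
a224 r152.1 fr6.5 ft0.1 fz-1.4 ract154.1 t13.4
a226 r152.1 fr6.0 ft-0.4 fz-1.7 ract154.2 t13.6
```

View pics/crop3.png

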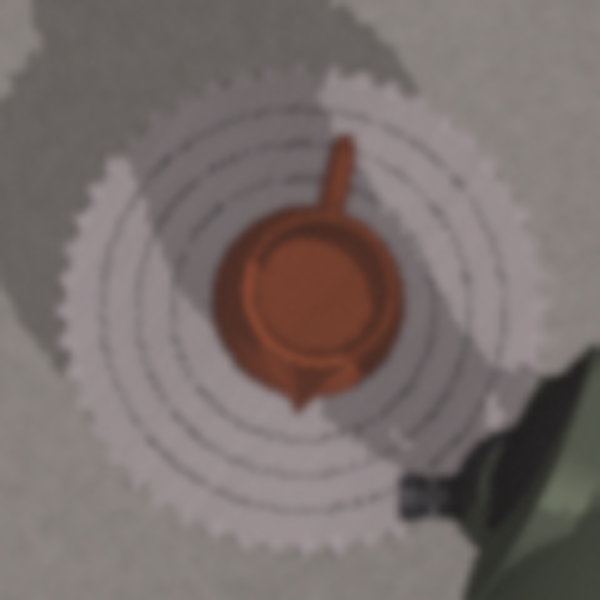

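The spout tip is now at (297,408) and the handle end at (344,140). Next I'll compute the remaining angle and finish the turn.

```bash
cat >> h.py <<'E'
P=lambda x,y:(245+(x+.5)/5-.5,155+(y+.5)/5-.5)
def ang(sp,hd):
    s=ray("top",P(*sp),222);h=ray("top",P(*hd),205);d=s-h
    return np.degrees(np.arctan2(d[1],d[0]))%360,s,h
E
python3 - <<'E'
from h import *
A,s,h=ang((297,408),(344,140)); rem=180-A; print(A,s,h,rem)
if abs(rem)<30:
    a,r=np.load("ar.npy"); f0=np.load("f0.npy")
    a,r=sweep(a,a+rem,r,f0,speed=30); bot.dwell(.3)
    bot.movel(pose(a,200)[0],max_speed=40); bot.movel(pose(a,200,200)[0]); bot.dwell(.3)
    print(bot.get_state()["contact_force"]-f0, bot.get_state()["t"])
    crop("top",245,155,120,120,5,"crop4.png"); cv2.imwrite("pics/top4.png",imaging.capture("top"))
E
```

```text
170.0002772335798 [492.92727257 -34.44874847] [634.7520087  -59.45556841] 9.999722766420206
a234 r152.1 fr5.3 ft-0.2 fz-2.1 ract154.4 t14.8
a236 r152.1 fr5.9 ft-0.5 fz-3.7 ract154.4 t15.2
[-0.95713582  0.42325984 -0.31504598] 18.125
```

View pics/crop4.png

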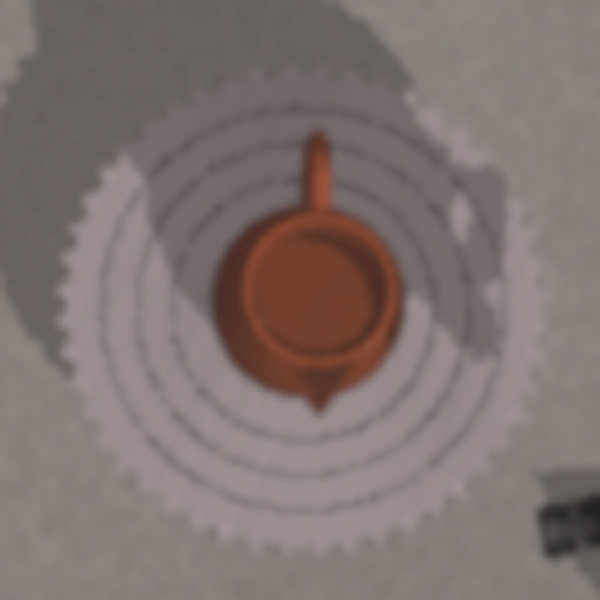

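View pics/top4.png

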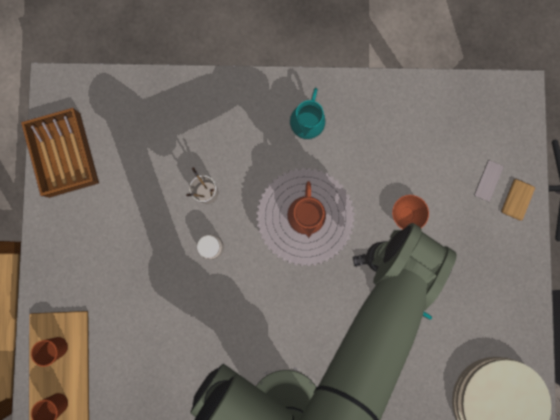

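The spout tip is now at (318,410) and the handle end at (317,135). The jar, pot and bowl are at the same pixels as before, and the gripper is clear.

Run:
```python
from h import *
A,s,h=ang((318,410),(317,135)); u=(s-h)/np.linalg.norm(s-h)
print(A,s,h,"jug centre off",s-66*u-C)
b=cv2.imread("pics/crop4.png").astype(int); im=crop("top",245,155,120,120,5,"crop5.png")
print("change since", np.abs(cv2.imread("pics/crop5.png").astype(int)-b)[:,:500].mean())
if abs(A-180)<4: bot.sign_off(); print("signed off")
```

```text
180.0238351915419 [492.02048287 -45.27591377] [637.22831107 -45.21550693] jug centre off [3.32047716 0.6515424 ]
change since 0.40297
the job is handed in; nothing more can be done
signed off
```

The jug's spout now points square to the front edge of the bench, and I have handed the job in. I turned the wheel about 127° anticlockwise by pressing the closed fingertips on its fluted rim. Contact force stayed under about 10 N, and I then drew the arm clear and raised it.

- **Spout direction:** the last top view puts the spout at 180.0° (target 180°, allowed ±10°). I estimate the measurement is good to about 2°.
- **Jug position:** about 3 mm off the wheel's centre, against a limit of 15 mm.
- **At rest:** the jug and wheel looked the same in two successive pictures.
- **Other objects:** the jar, pot and bowl looked unmoved in the picture, judged by eye rather than measured.
- **Time:** 18 s on the robot clock at the last check, just before the final picture and sign-off.

No check failed. While I pushed, the tool rode about 3 mm farther out than my estimate of the wheel's centre would give. This fits the stated calibration error, and the force feedback allowed for it.

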